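# Park the long tool case behind the post

### The job

Push the long black tool case that lies loose in front of the rack over the bench, brass-capped end first, in behind the brass post, then swing its plain end round into the rack's open bay, until the whole case lies flat along the bay's back wall. Only push it: do not lift or tip it. Leave the other things on the bench where they are.

Things in the scene. Friction and masses are not known exactly. Their poses are not given: they have to be found in the camera images.
- case: the long black tool case: a rigid closed box 200 long (its x), 36 wide (its y), 28 high, about 250 g, lying loose on the bench, black-lacquered with a 24 mm long brass cap on one end. Origin: middle of its underside. Its +x axis points along its length to the brass-capped end. It slides on the bench when pushed (friction coefficient about 0.5 to 0.7).
- cap_end (a point): middle of the case's brass-capped end face, 14 mm above its underside
- plain_end (a point): middle of the case's plain end face, 14 mm above its underside
- rack: fixed dark-wood rack with the open bay. Origin: middle of the bay's mouth, on the bench; +x points into the bay, +y left as the robot sees it. Bay: y -125 to +125, x 0 (open mouth) to 70 (back wall); green floor level with the bench, open above; walls 12 thick, 24 high. Behind it (x 70 to 163, up to 28 high) is a second, full bay with a like black case, not part of the job.
- post: fixed upright brass post, 24 in diameter and 60 high, standing on the bench just in front of the bay's mouth, left of its middle. Origin: centre of its foot. It blocks the case from being pushed straight in: between it and either side wall there is less than the case's length. Between the post and the back wall there is 76 to 83 mm.
- loupe: black eye loupe standing on the bench, 38 across, 34 high; loose, leave it alone. Origin: middle of its underside
- holder: round aluminium movement holder, 54 across, with a white-headed pin, 60 high; loose, leave it alone. Origin: middle of its underside
- oil_jar: small amber jar with black cap, 36 across, 40 high; loose, leave it alone. Origin: middle of its underside
- drivers: red screwdriver stand, 60 x 110, 116 high; loose, leave it alone. Origin: middle of its underside
- stakes: white and green block of steel stakes, 50 x 90, 32 high; loose, leave it alone. Origin: middle of its underside
- watch: wrist watch lying flat with its brown strap straight, 42 x 176, 11 high; loose, leave it alone. Origin: middle of its underside
- dome: fixed clear glass dome on a wooden foot, 124 across, 134 high. Origin: middle of its underside
Mind the look-alikes: they are no part of the job. Several things have the shape of the case; the one meant has the colours described above.

How it is judged:
By the outcome, as a careful person would: the job done as asked, in the order asked, and still so for the second after the job is handed in, with the robot touching nothing.
It also fails if it takes over 72 s, if anything falls off the work surface, if the arm or the gripper's body presses on something with over 40 N, if the wrist force passes 120 N, or if a joint passes its speed limit or range.

### The arm

A 7-joint arm with a two-finger parallel gripper is mounted at the origin on the work surface. World frame = base frame: x ahead of the robot, y to its left, z up, the work surface at z = 0. Lengths are in m, angles in rad, forces in N, time in s.
With the tool pointing down it reaches from about 0.4 to 0.85 m from the base axis. Payload 4.4 kg.
Tool frame: the origin (TCP) lies on the mounting face of the last link; the fingertips stand 199 mm ahead of it and the grasp point (between the pads) lies 180 mm ahead of it (grasp_offset is the distance from the TCP to the grasp point, in m); z points along the fingers, x is the direction in which the jaws open and shut, and the axes are right-handed (so a half turn about z gives the same grasp; the last joint's range is limited). The gripper opens to 94 mm and grips with 3 to 60 N. Pads are 16 mm wide; open, the fingers measure 119 mm over their backs; the gripper's body (75 mm by 177 mm) begins 78 mm behind the grasp point.
Start: joints at [1.125, 0.628, 0.038, 1.517, -0.027, 0.996, -0.02], TCP at [0.241, -0.604, 0.405] pointing down, gripper open.
Joint ranges: [-3.06, 3.06], [-0.37, 2.12], [-1.25, 1.32], [0.18, 2.47], [-1.1, 4.24], [0.23, 1.98], [-2.94, 2.94]. Speed limits (rad/s): [2.57, 2.57, 3.14, 3.14, 3.14, 3.14, 3.14].

### API

Orientations are given as a unit quaternion [w, x, y, z].
In Python, from plant import * gives the robot as it stands.
- The arm moves only by the tool carry_out, never from a script. Its argument "plan" is a list of rows, each a list of 3 entries, a list of its own where there are three numbers: the shift along the tool's x, y, z in m, then the turn, a rotation vector about the tool's x, y, z in degrees, then the opening, from -1 (shut) to 1 (fully open). A call has 1 to 5 rows; each row is the pose to reach, as a shift and turn from the pose commanded when the call began, along the tool's axes at that moment; what a row does not reach only later rows make up. A row lasts 1/8 s, in which the tool goes at most 62.5 mm and 10.7 degrees, less where a joint would pass 70% of its speed; a pose out of reach is approached as far as the arm can. A call with a gripper value outside its range is refused whole. The fingers move at their own pace and stop on an object; "newtons" is the grip in N (left out, the last holds). Time passes only in rows, so rows that repeat a pose let the fingers close. It gives the time, the measured TCP pose, the force and the opening at its end, in the units of the state.
- read_state(): the state, without advancing time (a new reading comes with each control period).
- grab_frame(name): name is "scene" or "side" or "wrist"; returns (picture, depth): 420x560x3 uint8, blue, green, red; 420x560 float32, m along the optical axis (not along the pixel's ray), 0 where there is no reading.
- calibration(name): a dict with "K" (3x3 intrinsics, pixels), "rvec" (rotation vector, rad) and "tvec" (3), from world to camera coordinates, as OpenCV has them; the wrist camera has in their place "tool_from_camera" (4x4, takes a point from camera to tool coordinates, whose origin is the TCP and whose axes are the tool frame's). Camera axes: x right, y down, z forward; pixel columns grow to the right and rows downward; lengths in m; the calibration is good to about 2 mm. A picture is of the moment at which its call begins: read the wrist's pose just before it. calibration takes no time and is no camera call.
- hand_in(): hands the job in, once; it reports no verdict.
The state is a dict: "clock": time; "joint_pos": joint angles; "qvel": joint speeds; "joint_efforts": joint torques, N m; "tcp_pos": TCP position; "orientation": TCP orientation; "contact_force": force on the tool from outside, world axes, zero at the start; "torque": the same for the moment, N m; "grip_width": finger opening in m.
Only numpy, scipy, OpenCV 4.12 (cv2) and the standard library are available. Lean on these libraries where they do the work, as an engineer would, in place of code of your own. Each camera call takes 0.05 s, during which the arm holds its last target. There are 200 camera calls.

## Working session

There is one attempt and no reset: what is moved stays moved. The work goes in short steps, Python scripts to look and compute and a tool call to move; the robot and the scene stay as the last step left them, time stands still between calls to the robot, and variables do not carry over. Pictures are saved under pics/ and viewed, about 8 in all and at most 12, crops included, and the job is handed in when it is done.

Besides the shell and the picture viewer there is one more tool, called after ">>>" as name(argument=value, ...), one argument or row to a line, values as JSON. carry_out: Moves the arm, as the interface text tells. Its arguments: {"type":"object","properties":{"plan":{"type":"array","items":{"type":"array"}},"newtons":{"type":"number"}},"required":["plan"]}

```bash
ls; mkdir -p pics; python3 - <<'E'
from plant import *
import cv2,numpy as np
s=read_state();print({k:np.round(v,3).tolist() for k,v in s.items()})
for n in("scene","side"):
    p,d=grab_frame(n);cv2.imwrite(f"pics/{n}0.png",p);np.savez(f"pics/{n}0.npz",p=p,d=d)
    c=calibration(n);print({k:np.round(v,4).tolist() for k,v in c.items()})
print(calibration("wrist"))
E
```

```text
pics
{'clock': 0.0, 'joint_pos': [1.125, 0.629, 0.038, 1.518, -0.027, 0.996, -0.02], 'qvel': [0.002, -0.001, -0.001, 0.001, 0.0, -0.0, 0.002], 'joint_efforts': [-0.0, -54.972, 1.143, -18.663, -0.052, 0.024, 0.0], 'tcp_pos': [0.241, -0.603, 0.404], 'orientation': [-0.001, 0.828, -0.561, -0.001], 'contact_force': [-0.014, -0.121, 0.63], 'torque': [-0.028, -0.004, -0.02], 'grip_width': 0.094}
{'K': [[410.4404, 0.0, 285.5182], [0.0, 410.4404, 215.3058], [0.0, 0.0, 1.0]], 'rvec': [1.8654, 1.7516, -0.6658], 'tvec': [-0.0606, -0.3185, 1.3694]}
{'K': [[488.7656, 0.0, 285.7081], [0.0, 488.7656, 202.8047], [0.0, 0.0, 1.0]], 'rvec': [1.231, 2.1631, -1.0442], 'tvec': [0.1944, -0.1833, 2.0027]}
{'K': array([[361.29195317,   0.        , 278.43033535],
       [  0.        , 361.29195317, 200.29065077],
       [  0.        ,   0.        ,   1.        ]]), 'tool_from_camera': array([[ 9.99999342e-01,  1.13692415e-03, -1.53284582e-04,
        -5.05174471e-04],
       [-1.05228512e-03,  9.62248731e-01,  2.72169565e-01,
        -7.84894445e-02],
       [ 4.56934048e-04, -2.72169225e-01,  9.62249294e-01,
         1.82189729e-02],
       [ 0.00000000e+00,  0.00000000e+00,  0.00000000e+00,
         1.00000000e+00]])}
```

View pics/scene0.png

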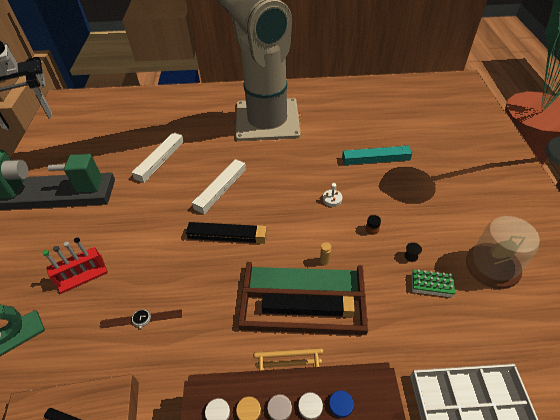

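View pics/side0.png

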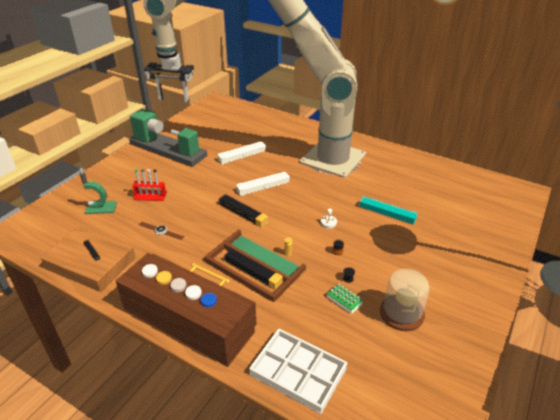

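The scene view shows the case at about (188–266, 233), its cap toward +y (image right). The post is at (325,254) and the green bay at (250–365, 280), with the full bay below it. The side view agrees. Next I'll measure from depth.

```bash
cat > h.py <<'E'
import cv2,numpy as np
from plant import *
from scipy.spatial.transform import Rotation as R
def cloud(n,p=None,d=None):
    """world points HxWx3, picture"""
    if n=="wrist":
        s=read_state();p,d=grab_frame(n);c=calibration(n)
    else:
        c=calibration(n)
        if p is None:p,d=grab_frame(n)
    K=c["K"];v,u=np.mgrid[:420,:560]
    q=np.stack([(u-K[0,2])/K[0,0]*d,(v-K[1,2])/K[1,1]*d,d],-1)
    if n=="wrist":
        T=c["tool_from_camera"];q=q@T[:3,:3].T+T[:3,3]
        o=s["orientation"];q=q@R.from_quat([o[1],o[2],o[3],o[0]]).as_matrix().T+s["tcp_pos"]
    else:
        M=cv2.Rodrigues(np.array(c["rvec"],float))[0];q=(q-np.array(c["tvec"]).ravel())@M
    q[d<=0]=np.nan
    return q,p
def rect(P):
    (c,wh,a)=cv2.minAreaRect((P[:,:2]*1000).astype(np.float32))
    return np.round(c,1),np.round(wh,1),round(a,1)
E
python3 - <<'E'
from h import *
for n in("scene","side"):
    z=np.load(f"pics/{n}0.npz");q,p=cloud(n,z["p"],z["d"])
    def box(m):return q[m]
    g=lambda a,b,c,d:(np.s_[b:d,a:c])
    hsv=cv2.cvtColor(p,cv2.COLOR_BGR2HSV)
    roi=dict(scene=dict(case=(180,218,275,248),post=(315,240,336,270),bay=(236,260,370,335),st=(405,265,460,300),loupe=(400,240,425,264),jar=(362,212,385,236),holder=(318,180,348,210)),
      side=dict(case=(212,192,272,228),post=(280,235,297,258),bay=(200,230,308,298),st=(320,282,366,314),loupe=(340,265,358,283),jar=(330,238,347,256),holder=(315,205,342,230)))[n]
    for k,r in roi.items():
        a=q[g(*r)].reshape(-1,3);zz=a[:,2]
        lo,hi=dict(case=(.022,.034),post=(.012,.07),bay=(.018,.034),st=(.02,.04)).get(k,(.015,.07))
        m=(zz>lo)&(zz<hi);print(n,k,m.sum(),rect(a[m]),np.round(np.nanmax(a[m][:,2]),3))
    r=roi["bay"];a=q[g(*r)];h=hsv[g(*r)]
    m=(h[...,0]>60)&(h[...,0]<90)&(h[...,1]>100)&(a[...,2]<.01);print(n,"green",rect(a[m]))
    r=roi["case"];a=q[g(*r)];h=hsv[g(*r)]
    m=(h[...,0]>15)&(h[...,0]<32)&(h[...,1]>120)&(h[...,2]>110)&(a[...,2]>.024);print(n,"cap",a[m].mean(0))
    print("bench z",np.nanmedian(q[215:230,100:180,2]) if n=="scene" else "")
    # yard of things taller than bench near case
E
```

```text
scene case 980 (array([ 482.2, -116.6]), array([200.4,  39.5]), 82.1) 0.033
scene post 181 (array([576.7, 122.2]), array([24.5, 22.9]), 34.5) 0.062
scene bay 3600 (array([668.8,  62.8]), array([274.5, 179. ]), 84.0) 0.033
scene st 493 (array([661.1, 359.8]), array([88.9, 49.8]), 79.2) 0.035
scene loupe 186 (array([577.4, 333.3]), array([36.1, 35.2]), 81.1) 0.037
scene jar 179 (array([487.6, 254.9]), array([33.7, 32.1]), 9.8) 0.044
scene holder 119 (array([378.2, 165.1]), array([44.8, 45.4]), 18.5) 0.062
scene green (array([653.3,  64.1]), array([249.5, 121.1]), 83.6)
scene cap [ 0.49415999 -0.02939026  0.02871697]
bench z 0.000289864716303812
side case 427 (array([ 484.5, -115.3]), array([204.3,  43.1]), 82.4) 0.034
side post 119 (array([578.5, 122.5]), array([23.3, 24.2]), 73.3) 0.065
side bay 1661 (array([664.5,  62.1]), array([277.8, 195.4]), 84.1) 0.034
side st 314 (array([664.5, 359.1]), array([90.1, 52.2]), 78.7) 0.04
side loupe 114 (array([578.9, 332.4]), array([36.2, 32.9]), 25.8) 0.038
side jar 115 (array([490.5, 255.7]), array([36.6, 32.3]), 34.3) 0.045
side holder 96 (array([382.4, 170.1]), array([46.1, 49. ]), 46.9) 0.063
side green (array([622.9,  61.5]), array([234.3,  48.6]), 84.5)
side cap [ 0.49589567 -0.03085953  0.02863369]
bench z
```

```bash
python3 - <<'E'
from h import *
for n in("scene","side"):
    z=np.load(f"pics/{n}0.npz");q,p=cloud(n,z["p"],z["d"])
    a=q.reshape(-1,3)*1000;a=a[(a[:,2]>17)&(a[:,2]<27.5)&(a[:,0]>575)&(a[:,0]<790)&(a[:,1]>-110)&(a[:,1]<240)]
    t=np.radians(-6);ex=np.array([np.cos(t),np.sin(t)]);ey=np.array([-np.sin(t),np.cos(t)])
    c=np.array([590,70.]);u=(a[:,:2]-c)@ex;v=(a[:,:2]-c)@ey
    h=lambda w,lo,hi:print([(int(b),int(k)) for b,k in zip(range(lo,hi,3),np.histogram(w,np.arange(lo,hi+1,3))[0]) if k>4])
    print(n,"u");h(u[(abs(v)<90)],-30,200);print("v");h(v[(u>10)&(u<60)],-160,160);print("u of side walls",[np.round(np.percentile(u[m],[.5,1,2,99]),1) for m in(v<-115,v>115)])
    # yaw by side-wall & back wall fits
    for lo,hi in((-150,-110),(110,150)):
        m=(v>lo)&(v<hi)&(u<170)&(u>-20);print("side slope",np.degrees(np.polyfit(u[m],v[m],1)[0]),np.percentile(v[m],[2,50,98]))
    m=(u>55)&(u<95)&(abs(v)<100);print("back slope",np.degrees(np.polyfit(v[m],u[m],1)[0]),np.percentile(u[m],[5,50,95]))
    P=np.array([577,122])-c;print("post",P@ex,P@ey);P=np.array([483,-116])-c;print("case",P@ex,P@ey)
E
```

```text
scene u
[(-15, 5), (-12, 15), (72, 19), (75, 81), (78, 97), (81, 100), (84, 126), (87, 9), (90, 38), (93, 32), (96, 32), (99, 26), (102, 32), (105, 31), (108, 29), (111, 29), (114, 26), (117, 39), (120, 29), (123, 141), (126, 67), (153, 21), (156, 96), (159, 117), (162, 112), (165, 180), (168, 5)]
v
[(-136, 20), (-133, 24), (-130, 22), (-127, 25), (-124, 7), (125, 24), (128, 22), (131, 25), (134, 25), (137, 6)]
u of side walls [array([  6.8,   7.5,   8.9, 166.9]), array([  7.8,   8.4,  11.2, 167.2])]
side slope 1.2853948311041088 [-135.51233048 -128.08010645 -111.65633247]
side slope -1.9756647268973793 [111.69341504 129.88164246 137.44137396]
back slope 0.09857444723519647 [75.15955395 82.57996893 92.49077527]
post -18.364264729705532 50.35626853667072
case -86.9715486366217 -196.16561810813775
side u
[(-9, 7), (75, 20), (78, 31), (81, 50), (84, 42), (87, 15), (90, 11), (93, 8), (96, 15), (99, 10), (102, 11), (105, 9), (108, 14), (111, 8), (114, 15), (117, 13), (120, 10), (123, 39), (126, 66), (129, 24), (156, 25), (159, 39), (162, 44), (165, 48), (168, 65)]
v
[(-136, 7), (-133, 11), (-130, 10), (-127, 10), (-124, 5), (125, 5), (128, 14), (131, 13), (134, 15), (137, 9)]
u of side walls [array([  7.2,   8.5,  10.1, 168.9]), array([  8.2,   9.5,  11.9, 170.7])]
side slope 0.9952165950222646 [-137.28639249 -127.93756323 -112.92713352]
side slope -2.2496554547192624 [110.9770685  130.84686806 137.90656834]
back slope 0.2263385276443732 [76.16340443 83.29060943 92.72808377]
post -18.364264729705532 50.35626853667072
case -86.9715486366217 -196.16561810813775
```

```bash
cat > plan.py <<'E'
import numpy as np
# rack frame, mm; obstacle boundary points; th = case yaw (deg) in rack frame
L=lambda a,b:np.linspace(a,b,int(np.hypot(*np.subtract(a,b))//2)+2)
t=np.linspace(0,2*np.pi,60)
OB=np.vstack([np.c_[-24+12*np.cos(t),50+12*np.sin(t)],L((70,-125),(70,125)),L((0,-125),(70,-125)),L((0,125),(70,125)),L((0,-137),(0,-125)),L((0,125),(0,137)),L((0,-137),(70,-137))])
def clr(x,y,th):
    a=np.radians(th);d=OB-[x,y];p=np.abs(np.c_[d@[np.cos(a),np.sin(a)],d@[-np.sin(a),np.cos(a)]])-[100,18]
    return (np.linalg.norm(np.maximum(p,0),axis=1)+np.minimum(p.max(1),0)).min()
E
python3 - <<'E'
from plan import *
import heapq
ths=np.arange(30,93,3);xs=np.arange(-140,61,4);ys=np.arange(-210,61,4)
C=np.array([[[clr(x,y,t) for t in ths] for y in ys] for x in xs])
def run(start,goal):
    D={start:0};pr={};H=[(0,start)]
    while H:
        d,n=heapq.heappop(H)
        if d>D[n]:continue
        if n==goal:break
        for s in np.ndindex(3,3,3):
            m=tuple(np.add(n,s)-1)
            if m==n or any(not 0<=k<l for k,l in zip(m,C.shape)) or C[m]<1:continue
            st=np.abs(np.subtract(m,n))
            w=np.linalg.norm(st)*(1+(12/C[m])**2)
            if d+w<D.get(m,1e9):D[m]=d+w;pr[m]=n;heapq.heappush(H,(d+w,m))
    path=[goal]
    while path[-1] in pr:path.append(pr[path[-1]])
    return path[::-1]
ix=lambda x,y,t:(abs(xs-x).argmin(),abs(ys-y).argmin(),abs(ths-t).argmin())
P=run(ix(-92,-196,87),ix(48,0,90))
for n in P[::2]:print(xs[n[0]],ys[n[1]],ths[n[2]],round(C[n],1))
E
```

```text
-92 -198 87 70.1
-92 -190 87 70.5
-92 -182 87 70.9
-92 -174 87 71.3
-92 -166 87 71.7
-92 -158 87 72.1
-92 -150 87 72.6
-92 -142 87 73.0
-84 -134 84 64.6
-76 -126 78 56.1
-68 -118 72 48.8
-60 -110 66 42.9
-52 -102 63 38.8
-44 -94 63 35.3
-36 -86 63 30.4
-28 -78 63 27.8
-24 -70 63 25.1
-16 -62 63 24.6
-16 -54 63 24.4
-8 -46 66 20.9
-8 -38 66 20.4
-4 -30 69 17.4
0 -22 69 17.4
4 -14 72 14.2
12 -6 78 16.9
20 -2 84 19.2
28 -2 90 22.0
36 -2 90 16.0
44 -2 90 8.0
```

```bash
cat >> h.py <<'E'
TR=np.radians(-6);O=np.array([595.5,70.]);RR=np.array([[np.cos(TR),-np.sin(TR)],[np.sin(TR),np.cos(TR)]])
def toW(p):return RR@np.array(p)+O
def toR(p):return (np.atleast_2d(p)-O)@RR
def where():
    s=read_state();o=s["orientation"];M=R.from_quat([o[1],o[2],o[3],o[0]])
    tip=s["tcp_pos"]+.199*M.as_matrix()[:,2];x=M.as_matrix()[:,0]
    print("t",round(s["clock"],2),"tip rack",toR(tip[:2]*1000)[0].round(1),"z",round(tip[2]*1000,1),"toolyaw rack",round(np.degrees(np.arctan2(x[1],x[0])-TR),1),"F",np.round(s["contact_force"],1))
    return s,M
def goto(*tg,s=None):
    """targets (x,y,tipz mm, toolx yaw deg) rack frame -> shift (mm) and turn (deg), tool axes now"""
    s,M=where()
    for x,y,z,yaw in tg:
        a=np.radians(yaw)+TR;T=np.array([[np.cos(a),np.sin(a),0],[np.sin(a),-np.cos(a),0],[0,0,-1]]).T
        T=np.c_[[np.cos(a),np.sin(a),0],[np.sin(a),-np.cos(a),0],[0,0,-1]]
        p=np.r_[toW((x,y))/1000,z/1000+.199]
        print((x,y,z,yaw),"shift mm",np.round(M.as_matrix().T@(p-s["tcp_pos"])*1000,1),"turn",np.round((M.inv()*R.from_matrix(T)).as_rotvec(degrees=True),1))
E
python3 - <<'E'
from h import *
goto((-135,-115,100,-92),(-135,-115,8,-92),(-68,-112,8,-103))
E
```

```text
t 0.1 tip rack [-282.4 -706.5] z 204.9 toolyaw rack -62.2 F [ 0.3 -0.5  0.1]
(-135, -115, 100, -92) shift mm [-454.9 -405.9  105.6] turn [ 0.   0.1 29.8]
(-135, -115, 8, -92) shift mm [-454.8 -405.9  197.6] turn [ 0.   0.1 29.8]
(-68, -112, 8, -103) shift mm [-426.2 -466.6  197.6] turn [ 0.   0.1 40.8]
```

>>> carry_out(
  plan=[
    [[-0.045,-0.041,0],[0,0,6],-1],
    [[-0.09,-0.081,0],[0,0,12],-1],
    [[-0.135,-0.122,0],[0,0,18],-1],
    [[-0.18,-0.163,0],[0,0,24],-1],
    [[-0.225,-0.2,0],[0,0,30],-1],
  ],
  newtons=10,
)

```text
clock: 0.72
tcp_pos: [0.3439, -0.3185, 0.4045]
orientation: [0.0, -0.653, 0.757, 0.0]
contact_force: [0.1, -0.1, -0.1]
grip_width: 0.0475
```

```bash
python3 -c "
from h import *
goto((-135,-115,100,-92))"
```

```text
t 0.72 tip rack [-209.5 -412.6] z 205.5 toolyaw rack -92.4 F [ 0.1 -0.1 -0.1]
(-135, -115, 100, -92) shift mm [-300.5  -62.   105.6] turn [-0.   0.  -0.4]
```

>>> carry_out(
  plan=[
    [[-0.06,-0.012,0],[0,0,0],-1],
    [[-0.12,-0.025,0],[0,0,0],-1],
    [[-0.18,-0.037,0.02],[0,0,0],-1],
    [[-0.24,-0.05,0.05],[0,0,0],-1],
    [[-0.3,-0.062,0.08],[0,0,0],-1],
  ],
)

```text
clock: 1.35
tcp_pos: [0.4442, -0.0421, 0.33]
orientation: [0.0, -0.654, 0.756, -0.0]
contact_force: [1.0, -0.5, 0.1]
grip_width: 0.0006
```

```bash
python3 - <<'E'
from h import *
goto((-135,-115,8,-92),(-68,-112,8,-103))
q,p=cloud("wrist");cv2.imwrite("pics/w1.png",p)
hsv=cv2.cvtColor(p,cv2.COLOR_BGR2HSV)
m=(q[...,2]>.024)&(q[...,2]<.032)
r=toR(q[...,:2].reshape(-1,2)*1000).reshape(420,560,2)
m&=(r[...,0]<-60)&(r[...,0]>-125)&(r[...,1]<-70)
print(m.sum(),rect(np.c_[r[m],r[m]][:,:2]/1000) if m.any() else "")
E
```

```text
t 1.35 tip rack [-138.5 -127.3] z 131.0 toolyaw rack -92.2 F [ 1.  -0.5  0.1]
(-135, -115, 8, -92) shift mm [-12.4  -3.2 123. ] turn [-0.1  0.  -0.2]
(-68, -112, 8, -103) shift mm [-18.1 -70.  123.1] turn [-0.1  0.  10.8]
12047 (array([ -95.2, -196.8]), array([200.5,  37.1]), 87.8)
```

View pics/w1.png

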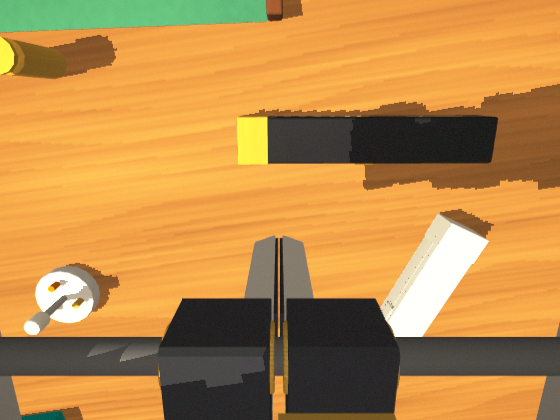

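The wrist view shows the case at (238–497, 140) with its yellow cap on the left, the holder at (65,295) and a white block at (440,270). I'll check the clearance for the finger descent.

```bash
python3 - <<'E'
from h import *
goto((-135,-115,8,-92),(-68,-112,8,-103))
q,p=cloud("wrist");r=toR(q[...,:2].reshape(-1,2)*1000).reshape(420,560,2)
m=(q[...,2]>.008)&(q[...,2]<.07)&(r[...,0]<-116)
d=np.hypot(r[m][:,0]+135,r[m][:,1]+115);i=np.argsort(d)[:3];print(r[m][i],d[i])
E
```

```text
t 1.4 tip rack [-138.8 -118.6] z 128.1 toolyaw rack -91.6 F [ 2.6  6.5 -1.4]
(-135, -115, 8, -92) shift mm [ -4.1  -3.5 120.1] turn [0.2 0.3 0.4]
(-68, -112, 8, -103) shift mm [ -9.  -70.4 119.9] turn [ 0.2  0.2 11.4]
[[-204.00501829 -247.89874506]
 [-199.50836598 -250.38637654]
 [-208.94123884 -245.48050362]] [149.74568103 149.96933098 149.97489332]
```

>>> carry_out(
  plan=[
    [[0,0,0.05],[0,0,0],-1],
    [[0,0,0.09],[0,0,0],-1],
    [[0,0,0.117],[0,0,0],-1],
    [[0,0,0.117],[0,0,0],-1],
  ],
)

```text
clock: 1.95
tcp_pos: [0.4428, -0.0444, 0.2118]
orientation: [-0.002, -0.654, 0.756, 0.002]
contact_force: [-0.4, -0.0, -0.0]
grip_width: 0.0006
```

```bash
python3 - <<'E'
from h import *
goto((-70,-112,8,-103))
E
```

```text
t 1.95 tip rack [-140.9 -129.8] z 12.8 toolyaw rack -92.3 F [-0.4 -0.  -0. ]
(-70, -112, 8, -103) shift mm [-20.6 -69.2   4.4] turn [ 0.3 -0.1 10.7]
```

>>> carry_out(
  plan=[
    [[-0.017,-0.01,0.003],[0,0,0],-1],
    [[-0.018,-0.025,0.004],[0,0,2],-1],
    [[-0.019,-0.04,0.004],[0,0,5],-1],
    [[-0.02,-0.055,0.004],[0,0,8],-1],
    [[-0.021,-0.068,0.004],[0,0,11],-1],
  ],
)

```text
clock: 2.58
tcp_pos: [0.5141, -0.0335, 0.2095]
orientation: [-0.0, -0.578, 0.816, 0.0]
contact_force: [-1.0, -0.4, -0.7]
grip_width: 0.0002
```

```bash
cat >> h.py <<'E'
def case(n="scene",save=None):
    q,p=cloud(n)
    if save:cv2.imwrite(save,p)
    r=toR(q[...,:2].reshape(-1,2)*1000).reshape(420,560,2);hsv=cv2.cvtColor(p,cv2.COLOR_BGR2HSV)
    z=q[...,2];m=(z>.0225)&(z<.034)&(r[...,0]<68)&(r[...,0]>-200)&(abs(r[...,1])<330)&((hsv[...,2]<75)|((hsv[...,0]>15)&(hsv[...,0]<32)&(hsv[...,1]>130)))
    m&=~((np.abs(np.abs(r[...,1])-131)<8)&(r[...,0]>-3)&(z<.0255))&(np.hypot(r[...,0]+24,r[...,1]-50)>17)
    k,lab,st,_=cv2.connectedComponentsWithStats(m.astype(np.uint8),connectivity=8)
    i=1+st[1:,4].argmax();P=r[lab==i];c,wh,a=cv2.minAreaRect(P.astype(np.float32))
    if wh[0]<wh[1]:a+=90
    print(n,"case rack",np.round(c,1),"size",np.round(wh,1),"yaw",round(a%180,1),"px",st[i,:4])
E
python3 - <<'E'
from h import *
where();case("scene");case("wrist","pics/w2.png");goto((0,0,0,0))
E
```

```text
t 2.58 tip rack [ -70.3 -111.5] z 10.5 toolyaw rack -103.4 F [-1.  -0.4 -0.7]
scene case rack [ -75.9 -198.9] size [200.6  42.8] yaw 67.9 px [187 219  76  36]
wrist case rack [ -67.2 -178.8] size [157.5  40.5] yaw 67.4 px [248 164 312 121]
t 2.67 tip rack [ -68.9 -111.4] z 10.6 toolyaw rack -103.3 F [ 0.  -0.2  0.1]
(0, 0, 0, 0) shift mm [-124.2  -41.8   10.7] turn [-1.000e-01 -1.000e-01 -1.033e+02]
```

```bash
python3 - <<'E'
from h import *
z=np.load("pics/scene0.npz");q,p=cloud("scene",z["p"],z["d"]);r=toR(q[...,:2].reshape(-1,2)*1000).reshape(420,560,2)
m=(q[...,2]>.012)&(q[...,2]<.2)&(r[...,0]<-120);a=r[m]
d=np.hypot(a[:,0]+125,a[:,1]+319);i=d.argmin();print(a[i],d[i])
goto((-80,-115,60,-103),(-125,-322,60,-22),(-125,-322,9,-22))
E
```

```text
[-172.60617794 -288.35054359] 56.61923133081395
t 2.67 tip rack [ -68.9 -111.4] z 10.6 toolyaw rack -103.3 F [ 0.  -0.2  0.1]
(-80, -115, 60, -103) shift mm [  6.1   9.5 -49.4] turn [-0.1 -0.  -0.3]
(-125, -322, 60, -22) shift mm [217.9   5.8 -49.4] turn [ -0.1  -0.1 -81.3]
(-125, -322, 9, -22) shift mm [217.9   5.9   1.6] turn [ -0.1  -0.1 -81.3]
```

>>> carry_out(
  plan=[
    [[0.002,0.012,-0.03],[0,0,0],-1],
    [[0.02,0.012,-0.06],[0,0,-10],-1],
    [[0.07,0.012,-0.06],[0,0,-20],-0.75],
    [[0.12,0.012,-0.06],[0,0,-30],-0.75],
    [[0.17,0.012,-0.06],[0,0,-40],-0.75],
  ],
)

```text
clock: 3.3
tcp_pos: [0.4454, -0.1908, 0.2698]
orientation: [0.0, 0.825, -0.565, 0.0]
contact_force: [0.8, -0.6, -0.4]
grip_width: 0.0116
```

```bash
python3 - <<'E'
from h import *
grab_frame("wrist")
goto((-125,-322,60,-22),(-125,-322,9,-22))
print(read_state()["grip_width"])
E
```

```text
t 3.35 tip rack [-124.8 -284.5] z 71.0 toolyaw rack -63.2 F [-1.4 -4.4  0. ]
(-125, -322, 60, -22) shift mm [34.2 17.7 11.2] turn [  0.3  -0.2 -41.2]
(-125, -322, 9, -22) shift mm [34.  17.5 62.2] turn [  0.3  -0.2 -41.2]
0.011631173776394468
```

>>> carry_out(
  plan=[
    [[0.02,0.01,0.0],[0,0,-10],-0.75],
    [[0.034,0.018,0.0],[0,0,-20],-0.75],
    [[0.034,0.018,0.02],[0,0,-30],-0.75],
    [[0.034,0.018,0.045],[0,0,-41],-0.75],
    [[0.034,0.018,0.062],[0,0,-41],-0.75],
  ],
)

```text
clock: 3.98
tcp_pos: [0.4409, -0.2276, 0.2068]
orientation: [-0.0, 0.97, -0.243, -0.001]
contact_force: [0.3, -0.1, 0.2]
grip_width: 0.0119
```

```bash
python3 - <<'E'
from h import *
case("scene");case("wrist","pics/w3.png")
goto((-125,-322,9,-22),(-114+100*.379-8*.379-.0,-291.5+92*.925,9,-22.3))
E
```

```text
scene case rack [ -72.6 -199.8] size [201.5  38.4] yaw 67.5 px [187 219  76  38]
wrist case rack [ -94.8 -247.9] size [95.4 37.4] yaw 67.8 px [242   0  94 225]
t 4.08 tip rack [-123.7 -311.6] z 7.2 toolyaw rack -22.3 F [-0.5 -1.1  0.6]
(-125, -322, 9, -22) shift mm [ 2.  10.1 -1.8] turn [ 0.   0.2 -0.3]
(-79.13199999999999, -206.39999999999998, 9, -22.3) shift mm [   0.6 -114.2   -1.8] turn [0.  0.2 0. ]
```

View pics/w3.png

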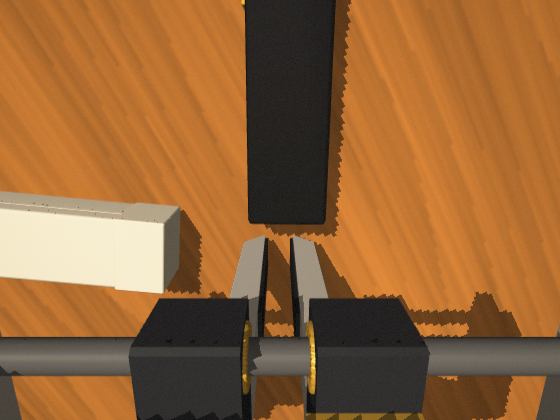

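The wrist view shows the plain end at (287,223), with the finger pair centred near column 279. I'll shift +3 mm and push along the axis.

>>> carry_out(
  plan=[
    [[0.003,-0.011,-0.002],[0,0,0],-0.75],
    [[0.003,-0.024,-0.002],[0,0,0],-0.75],
    [[0.003,-0.038,-0.002],[0,0,0],-0.75],
    [[0.003,-0.052,-0.002],[0,0,0],-0.75],
    [[0.003,-0.066,-0.002],[0,0,0],-0.75],
  ],
)

```text
clock: 4.7
tcp_pos: [0.4762, -0.1698, 0.2097]
orientation: [0.0, 0.97, -0.244, 0.0]
contact_force: [-2.0, -2.5, 1.7]
grip_width: 0.0119
```

```bash
python3 - <<'E'
from h import *
case("scene");case("wrist");where()
E
```

```text
scene case rack [ -55.8 -155.2] size [213.9  39.2] yaw 68.2 px [205 225  78  39]
wrist case rack [ -72.3 -189.4] size [110.5  37.5] yaw 68.0 px [228   0  91 257]
t 4.8 tip rack [ -92.7 -249.1] z 10.6 toolyaw rack -22.0 F [-0.6  0.7 -0.1]
```

>>> carry_out(
  plan=[
    [[-0.001,-0.014,0],[0,0,0],-0.75],
    [[-0.001,-0.028,0],[0,0,0],-0.75],
    [[-0.001,-0.042,0],[0,0,0],-0.75],
    [[-0.001,-0.056,0],[0,0,0],-0.75],
    [[-0.001,-0.07,0],[0,0,0],-0.75],
  ],
)

```text
clock: 5.42
tcp_pos: [0.5084, -0.1076, 0.2095]
orientation: [-0.0, 0.97, -0.244, -0.0]
contact_force: [-0.7, 0.1, -0.1]
grip_width: 0.0119
```

```bash
python3 - <<'E'
from h import *
case("scene");case("side");case("wrist");where()
E
```

```text
scene case rack [-30.  -88.4] size [209.4  39.3] yaw 67.8 px [230 234  80  39]
side case rack [-22.2 -79.2] size [199.1  36.6] yaw 68.3 px [239 214  37  37]
wrist case rack [ -46.2 -123.4] size [106.7  37.6] yaw 67.9 px [228   0  91 245]
t 5.58 tip rack [ -67.7 -185.3] z 10.6 toolyaw rack -22.1 F [-0.5 -1.   0.3]
```

>>> carry_out(
  plan=[
    [[0,-0.014,0],[0,0,0],-0.75],
    [[0,-0.028,0],[0,0,0],-0.75],
    [[0,-0.042,0],[0,0,0],-0.75],
    [[0,-0.057,0],[0,0,0],-0.75],
    [[0,-0.072,0],[0,0,0],-0.75],
  ],
)

```text
clock: 6.2
tcp_pos: [0.5425, -0.0441, 0.2095]
orientation: [-0.0, 0.97, -0.244, -0.0]
contact_force: [-0.8, -1.3, 0.3]
grip_width: 0.0116
```

```bash
python3 - <<'E'
from h import *
from plan import clr
case("scene","pics/s4.png");case("side");case("wrist");where()
for d in (10,20,30,40):print(d,[round(clr(1+d*.375,-15+d*.927,68),1)])
E
```

```text
scene case rack [ -3.1 -21.6] size [209.7  39.6] yaw 67.3 px [256 243  83  42]
side case rack [  4.3 -17.4] size [205.7  38.7] yaw 69.2 px [249 224  39  42]
wrist case rack [-18.9 -56.4] size [106.6  37.6] yaw 68.0 px [228   0  91 245]
t 6.35 tip rack [ -40.5 -118.5] z 10.6 toolyaw rack -22.1 F [0.5 0.1 0.6]
10 [np.float64(11.1)]
20 [np.float64(7.4)]
30 [np.float64(3.6)]
40 [np.float64(0.2)]
```

View pics/s4.png

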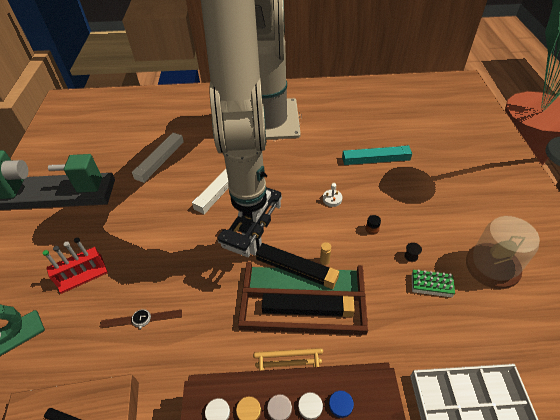

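The scene view shows the case entering the bay, with its cap at (332,277) behind the post at (325,254) and its plain end near (258,250). I'll push about 18 mm more, then swing.

>>> carry_out(
  plan=[
    [[0,-0.009,0],[0,0,0],-0.75],
    [[0,-0.018,0],[0,0,0],-0.75],
    [[0,-0.018,0],[0,0,0],-0.75],
    [[0,0.012,0],[0,0,0],-1],
    [[0,0.022,-0.01],[0,0,0],-1],
  ],
)

```text
clock: 6.98
tcp_pos: [0.5306, -0.0661, 0.2193]
orientation: [0.001, 0.97, -0.245, -0.001]
contact_force: [0.5, -0.0, 0.7]
grip_width: 0.0003
```

```bash
python3 - <<'E'
from h import *
case("scene");case("side");case("wrist");
goto((-75,-85,50,-22),(-75,-85,50,-112),(-75,-85,9,-112),(0,-100,9,-100))
E
```

```text
scene case rack [ 5.9 -0.3] size [200.5  38.2] yaw 67.7 px [263 246  84  42]
side case rack [9.4 2.5] size [202.7  40.1] yaw 67.3 px [251 228  40  41]
wrist case rack [-19.8 -60.7] size [67.9 35.8] yaw 67.8 px [231   0  82 157]
t 7.12 tip rack [ -48.5 -140.5] z 21.5 toolyaw rack -22.3 F [-1.2  0.9  0.2]
(-75, -85, 50, -22) shift mm [-45.2 -41.6 -28.6] turn [-0.1 -0.1 -0.3]
(-75, -85, 50, -112) shift mm [-45.2 -41.6 -28.6] turn [-0.1 -0.  89.7]
(-75, -85, 9, -112) shift mm [-45.3 -41.6  12.4] turn [-0.1 -0.  89.7]
(0, -100, 9, -100) shift mm [ 29.8 -56.1  12.6] turn [-0.1 -0.  77.7]
```

>>> carry_out(
  plan=[
    [[0,0.005,-0.03],[0,0,10],-1],
    [[-0.02,0,-0.035],[0,0,20],-1],
    [[-0.045,-0.042,-0.035],[0,0,30],-1],
    [[-0.045,-0.042,-0.035],[0,0,40],-1],
    [[-0.045,-0.042,-0.035],[0,0,50],-1],
  ],
)

```text
clock: 7.75
tcp_pos: [0.5124, -0.004, 0.2548]
orientation: [-0.001, 0.775, -0.632, 0.0]
contact_force: [-0.0, -0.2, -0.6]
grip_width: 0.0005
```

```bash
python3 - <<'E'
from h import *
grab_frame("wrist")
goto((-72,-73,50,-110),(-72,-73,9,-110))
E
```

```text
t 7.8 tip rack [-74.6 -82.4] z 55.7 toolyaw rack -72.7 F [ 0.1  0.8 -0.6]
(-72, -73, 50, -110) shift mm [-8.3 -5.6  5.7] turn [-0.1  0.1 37.3]
(-72, -73, 9, -110) shift mm [-8.3 -5.5 46.7] turn [-0.1  0.1 37.3]
```

>>> carry_out(
  plan=[
    [[-0.008,-0.005,0],[0,0,10],-1],
    [[-0.008,-0.005,0],[0,0,20],-1],
    [[-0.008,-0.005,0.01],[0,0,30],-1],
    [[-0.008,-0.005,0.03],[0,0,37],-1],
    [[-0.008,-0.005,0.046],[0,0,37],-1],
  ],
)

```text
clock: 8.43
tcp_pos: [0.5154, 0.0036, 0.2078]
orientation: [0.0, -0.537, 0.843, 0.0]
contact_force: [0.2, -0.1, -0.3]
grip_width: 0.0005
```

```bash
python3 - <<'E'
from h import *
case("scene");case("wrist","pics/w5.png")
goto((-45,-78,9,-107),(-25,-80,9,-100),(-4,-84,9,-90))
E
```

```text
scene case rack [ 5.7 -0.3] size [200.4  39.5] yaw 67.4 px [263 246  84  42]
wrist case rack [ -8.2 -33.2] size [128.   35.5] yaw 67.6 px [  0 118 288  96]
t 8.53 tip rack [-73.9 -74.8] z 8.1 toolyaw rack -109.0 F [-0.7  0.3 -0.7]
(-45, -78, 9, -107) shift mm [ -6.3 -27.8  -1. ] turn [ 0.2 -0.  -2. ]
(-25, -80, 9, -100) shift mm [-10.9 -47.4  -1.1] turn [ 0.2 -0.  -9. ]
(-4, -84, 9, -90) shift mm [-14.  -68.5  -1.1] turn [  0.2  -0.  -19. ]
```

View pics/w5.png

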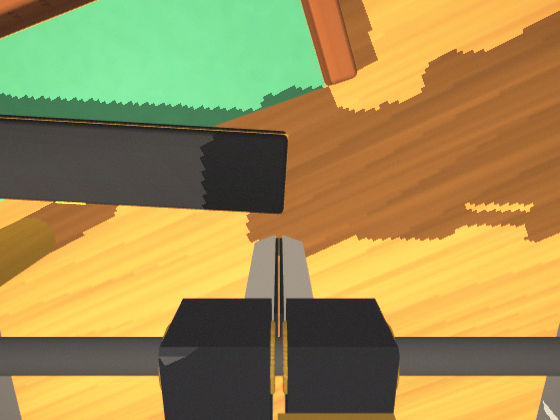

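The wrist view shows the plain end edge at column 285 and the finger at 278. That is too close to the end, so I'll shift 14 mm toward the cap and then swing.

>>> carry_out(
  plan=[
    [[-0.014,0,-0.001],[0,0,0],-1],
    [[-0.014,-0.017,-0.001],[0,0,-2],-1],
    [[-0.015,-0.031,-0.001],[0,0,-6],-1],
    [[-0.016,-0.044,-0.001],[0,0,-10],-1],
    [[-0.016,-0.056,-0.001],[0,0,-14],-1],
  ],
)

```text
clock: 9.15
tcp_pos: [0.5735, -0.0058, 0.2104]
orientation: [0.001, -0.636, 0.771, -0.0]
contact_force: [-0.4, -0.3, -0.2]
grip_width: 0.0005
```

```bash
python3 - <<'E'
from h import *
case("scene");case("side");case("wrist")
goto((-4,-80,9,-90))
E
```

```text
scene case rack [20.8 -0.2] size [200.   40.2] yaw 84.3 px [260 259  88  25]
side case rack [25.9  0. ] size [201.9  40.8] yaw 85.6 px [240 234  54  34]
wrist case rack [ 17.9 -24.3] size [150.5  39.4] yaw 85.3 px [  0 169 319  86]
t 9.3 tip rack [-13.7 -78.1] z 11.2 toolyaw rack -95.2 F [-1.  -0.4 -0.6]
(-4, -80, 9, -90) shift mm [  0.9 -10.2   2.3] turn [-0.1  0.  -5.2]
```

>>> carry_out(
  plan=[
    [[0.001,-0.006,0.001],[0,0,-3],-1],
    [[0.001,-0.011,0.002],[0,0,-5],-1],
    [[0.001,-0.011,0.002],[0,0,-5],-1],
    [[0.0,0.001,0.002],[0,0,-5],1],
    [[-0.03,0.001,0.002],[0,0,-5],1],
  ],
)

```text
clock: 9.93
tcp_pos: [0.5757, 0.0206, 0.2076]
orientation: [-0.001, -0.666, 0.746, 0.0]
contact_force: [0.2, 0.8, -0.1]
grip_width: 0.0168
```

```bash
python3 - <<'E'
from h import *
case("scene");case("side")
goto((-15,-36,9,-90),(28,-36,9,-90));print(read_state()["grip_width"])
E
```

```text
scene case rack [25.8 -0.5] size [199.7  38.3] yaw 89.1 px [260 264  88  18]
side case rack [28.5 -0.7] size [202.6  42.8] yaw 89.0 px [238 234  57  34]
t 10.03 tip rack [-14.1 -44.5] z 8.4 toolyaw rack -90.0 F [0.1 1.1 0.2]
(-15, -36, 9, -90) shift mm [-9.1  1.1 -0.6] turn [0.1 0.2 0. ]
(28, -36, 9, -90) shift mm [ -9.  -41.9  -0.7] turn [0.1 0.2 0. ]
0.02505672940488723
```

>>> carry_out(
  plan=[
    [[-0.004,0,0],[0,0,0],1],
    [[-0.009,0,0],[0,0,0],1],
    [[-0.009,0,0],[0,0,0],1],
    [[-0.009,0,0],[0,0,0],1],
    [[-0.009,-0.008,0],[0,0,0],1],
  ],
)

```text
clock: 10.65
tcp_pos: [0.5863, 0.0305, 0.2075]
orientation: [-0.0, -0.667, 0.745, 0.0]
contact_force: [0.7, -0.2, 0.1]
grip_width: 0.0753
```

>>> carry_out(
  plan=[
    [[0,-0.007,0],[0,0,0],1],
    [[0,-0.014,0],[0,0,0],1],
    [[0,-0.02,0],[0,0,0],1],
    [[0,-0.026,0],[0,0,0],1],
    [[0,-0.03,0],[0,0,0],1],
  ],
)

```text
clock: 11.28
tcp_pos: [0.6157, 0.0277, 0.2074]
orientation: [-0.001, -0.668, 0.744, 0.001]
contact_force: [-7.8, 0.6, 4.9]
grip_width: 0.0944
```

```bash
python3 - <<'E'
from h import *
case("scene");case("side");case("wrist","pics/w6.png");where();print(read_state()["grip_width"])
E
```

```text
scene case rack [49.8  3.8] size [199.5  37.9] yaw 89.5 px [261 273  89  18]
side case rack [51.5  3.3] size [201.7  48.6] yaw 84.8 px [235 235  56  37]
wrist case rack [41.2 -8.5] size [173.8  53.5] yaw 90.0 px [ 18 174 382 112]
t 11.43 tip rack [ 23.8 -39.9] z 8.3 toolyaw rack -90.2 F [-4.2  0.5  1.8]
0.09411737820320115
```

View pics/w6.png

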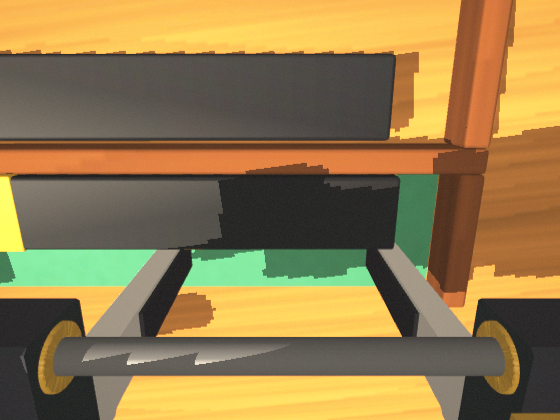

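The wrist view shows the case lying along the back wall (row ~175), with the plain end at column 398 clear of the right wall. Force has risen to about 8 N, so it has seated. I'll press slightly, then retreat.

>>> carry_out(
  plan=[
    [[0,-0.002,0],[0,0,0],1],
    [[0,-0.004,0],[0,0,0],1],
    [[0,-0.004,0],[0,0,0],1],
    [[0,0.006,0],[0,0,0],1],
    [[0,0.025,0],[0,0,0],1],
  ],
)

```text
clock: 12.05
tcp_pos: [0.5925, 0.0301, 0.208]
orientation: [0.002, -0.667, 0.745, -0.002]
contact_force: [0.8, 1.1, 0.4]
grip_width: 0.0936
```

>>> carry_out(
  plan=[
    [[0,0.01,-0.02],[0,0,0],1],
    [[0,0.03,-0.07],[0,0,0],1],
    [[0,0.06,-0.11],[0,0,0],1],
    [[0,0.09,-0.15],[0,0,0],1],
    [[0,0.09,-0.15],[0,0,0],1],
  ],
)

```text
clock: 12.68
tcp_pos: [0.5018, 0.0402, 0.3605]
orientation: [0.003, -0.668, 0.745, -0.002]
contact_force: [0.5, -0.1, 0.0]
grip_width: 0.0939
```

```bash
python3 - <<'E'
from h import *
case("scene","pics/s7.png");case("side");q,p=cloud("wrist");cv2.imwrite("pics/w7.png",p);where()
r=toR(q[...,:2].reshape(-1,2)*1000).reshape(420,560,2);z=q[...,2]*1000
hsv=cv2.cvtColor(p,cv2.COLOR_BGR2HSV)
m=(z>24.5)&(z<31)&(r[...,0]>20)&(r[...,0]<76)&(abs(r[...,1])<122);print("wrist case",rect(r[m]/1000),z[m].mean(),z[m].std())
m=(z>20)&(z<26.5)&(r[...,0]>62)&(r[...,0]<90)&(abs(r[...,1])<110)&(hsv[...,2]>60)&(hsv[...,0]<14);print("wall u",np.percentile(r[m][:,0],[3,50,97]))
E
```

```text
scene case rack [50.   3.9] size [200.1  35.9] yaw 90.0 px [261 274  89  17]
side case rack [50.6  6. ] size [197.2  34.7] yaw 90.0 px [235 240  56  33]
t 12.82 tip rack [-88.8 -39.3] z 158.3 toolyaw rack -90.2 F [ 0.2 -0.3 -0.4]
wrist case (array([47.1,  5. ]), array([200.9,  33.6]), 89.9) 29.66433967170412 0.7810980843190831Traceback (most recent call last):
  File "<stdin>", line 6, in <module>
    return _quantile_unchecked(
        a, q, axis, out, overwrite_input, method, keepdims, weights)
    return _ureduce(a,
                    func=_quantile_ureduce_func,
    ...<5 lines>...
                    overwrite_input=overwrite_input,
                    method=method)
    r = func(a, **kwargs)
    result = _quantile(arr,
                       quantiles=q,
    ...<2 lines>...
                       out=out,
                       weights=wgt)
    slices_having_nans = np.isnan(arr[-1, ...])
                                  ~~~^^^^^^^^^
IndexError: index -1 is out of bounds for axis 0 with size 0
```

View pics/w7.png

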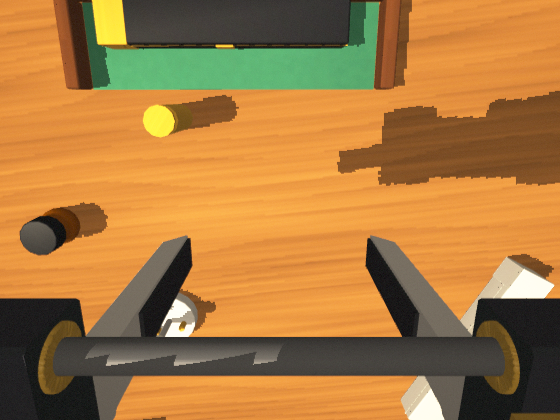

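View pics/s7.png

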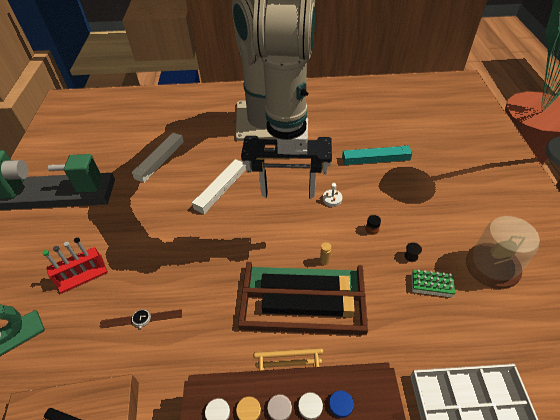

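The wrist view shows the case along the back wall with its cap on the left (110,25), and the post at (160,120). The scene view shows it at (261–350, 282), parallel to the wall, and nothing else has moved. The extra 4 mm press moved it only 0.2 mm, so it is seated.

```bash
python3 -c "
from plant import *
print(hand_in())"
```

```text
the job is handed in; nothing more can be done
None
```

The case now lies flat along the bay's back wall, and I handed the job in with the arm clear, about 13 s in by the robot's clock. I rotated it with a side push near the cap and pushed it from the plain end, brass cap first, in behind the post. Then I swung the plain end into the bay and pressed the case against the back wall with both open fingertips.

**Final position:** in the rack frame the scene camera puts it at x ≈ 50, y ≈ +4 mm, yaw 90.0°. Flush against the wall should read x = 52, which is within the calibration and rack-pose error. The side camera gave x ≈ 50.6.

**Seating:** the reaction force rose to about 8 N at the wall. An extra 4 mm press then moved the case only about 0.2 mm, so I took it as seated.

**Disagreeing or failed checks:** the wrist camera read x ≈ 47 with a width of 34 mm, because the case was cut off at the edge of its picture. A direct measurement of the wall face in that last view failed for lack of visible wall points.

**Other objects:** in the last scene picture the others look unmoved by eye.

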